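Sort the parts of a dismantled stirred-reaction set-up

TASK

The stirred reaction set-up has been taken down and its small parts lie mixed on the bench: put them away. The two green boss heads go into the yellow clamp tray and the two red-capped glass adaptors into the white glassware tray, one part to each compartment, flat on the tray's floor the same way up as they are now; the black rubber bung goes into the steel bowl. Set the glass down, do not drop it, and leave the amber bottle and the beaker where they stand.

Things in the scene. Friction and masses are not known exactly. Their poses are not given: they have to be found in the camera images.
- boss_head_1: Green cast boss head (rod clamp), 150 g, flat on its base; both alike. mm. Origin: underside centre of middle block, z up. Grip that block (24 in x, 30 in y, 34 high) closing along y. Fork jaws extend it to x = -35 and +35, same height, |y| to 15. Steel eye screws: one level at x = -24 out to y = +42; one upright at x = +24, y = 0, top 61 above base.
- boss_head_2: Green cast boss head (rod clamp), 150 g, flat on its base; both alike. mm. Origin: underside centre of middle block, z up. Grip that block (24 in x, 30 in y, 34 high) closing along y. Fork jaws extend it to x = -35 and +35, same height, |y| to 15. Steel eye screws: one level at x = -24 out to y = +42; one upright at x = +24, y = 0, top 61 above base.
- adaptor_1: Glass adaptor, 50 g, standing on its red screw cap, pale frosted cone up; interchangeable with the other. Origin: centre of its underside, z up its axis. Cap 40 mm in diameter, 19 high; cone 29 mm in diameter at 26 above the base, tapering to 26 at its top, 58 above the base: grip the cone, from any side.
- adaptor_2: Glass adaptor, 50 g, standing on its red screw cap, pale frosted cone up; interchangeable with the other. Origin: centre of its underside, z up its axis. Cap 40 mm in diameter, 19 high; cone 29 mm in diameter at 26 above the base, tapering to 26 at its top, 58 above the base: grip the cone, from any side.
- bung: A black tapered rubber bung, 50 g, standing on its wide end. Origin: centre of its underside, z up. 40 mm in diameter at the base, 33 mm at the top, 38 mm high; grip it from any side.
- clamp_tray: Yellow plastic two-compartment tray, fixed to the bench. mm. Origin: centre of its underside; 120 in x, 190 in y, 30 high, rim lip 5 wide all round; walls and floor 4 thick (inner floor 4 above origin). A divider 26 high along y = 0 leaves two compartments 112 (x) by 89 (y), centred at y = +47 and y = -47. The store for boss heads.
- glass_tray: White plastic two-compartment tray, fixed to the bench. mm. Origin: centre of its underside; 120 in x, 190 in y, 30 high, rim lip 5 wide all round; walls and floor 4 thick (inner floor 4 above origin). A divider 26 high along y = 0 leaves two compartments 112 (x) by 89 (y), centred at y = +47 and y = -47. Floor lined with thin grey felt. The store for glass adaptors.
- bowl: Round stainless-steel bowl, fixed to the bench. Origin: centre of its underside. 172 mm across the rim, 56 mm high, flat inner floor about 106 mm across at 4 mm above the origin, sides flaring outwards. The place for rubber bungs.
- amber_bottle: Bystander: amber glass reagent bottle with a black cap, 52 mm in diameter, 98 mm high, standing; origin at the centre of its underside. Leave it alone.
- beaker: Bystander: small clear glass beaker, 52 mm in diameter, 70 mm high, standing; origin at the centre of its underside. Leave it alone.
Mind the look-alikes: they are no part of the job. What is meant by the glass_tray is not brown, and is the larger of those in its own colour.

How it is judged:
At the end, for the whole second after the job is handed in: One boss head in each yellow and one adaptor in each white compartment (origin within 43 mm of tray centre in x, 12-82 mm either side of the divider), base under 12 mm above tray underside, upright to 0.15 rad; bung origin within 70 mm of bowl centre, under 50 mm high; all at rest (x of boss_head_1 in the frame of clamp_tray between -0.043 and 0.043 m and z of each of boss_head_1, boss_head_2 in the frame of clamp_tray below 0.012 m and angle between each of boss_head_1, boss_head_2, adaptor_1, adaptor_2's own z axis and vertical below 0.15 rad and x of boss_head_2 in the frame of clamp_tray between -0.043 and 0.043 m and ((y of boss_head_1 in the frame of clamp_tray between 0.012 and 0.082 m and y of boss_head_2 in the frame of clamp_tray between -0.082 and -0.012 m) or (y of boss_head_1 in the frame of clamp_tray between -0.082 and -0.012 m and y of boss_head_2 in the frame of clamp_tray between 0.012 and 0.082 m)) and x of adaptor_1 in the frame of glass_tray between -0.043 and 0.043 m and z of each of adaptor_1, adaptor_2 in the frame of glass_tray below 0.012 m and x of adaptor_2 in the frame of glass_tray between -0.043 and 0.043 m and ((y of adaptor_1 in the frame of glass_tray between 0.012 and 0.082 m and y of adaptor_2 in the frame of glass_tray between -0.082 and -0.012 m) or (y of adaptor_1 in the frame of glass_tray between -0.082 and -0.012 m and y of adaptor_2 in the frame of glass_tray between 0.012 and 0.082 m)) and horizontal distance between bung and bowl below 0.07 m and z of bung in the frame of bowl below 0.05 m and linear speed of each of boss_head_1, boss_head_2, adaptor_1, adaptor_2, bung below 0.02 m/s); the robot touches nothing.
It fails at once if adaptor 1 is dropped (falling free at more than 0.7 m/s, a drop of about 25 mm) (linear speed of adaptor_1 above 0.7 m/s and contact force between adaptor_1 and the fingers below 0.2 N).
It fails at once if adaptor 2 is dropped (falling free at more than 0.7 m/s, a drop of about 25 mm) (linear speed of adaptor_2 above 0.7 m/s and contact force between adaptor_2 and the fingers below 0.2 N).
It fails at once if the amber bottle is shifted more than 15 mm or tipped (distance of amber_bottle from where it was at the start of the episode above 0.015 m or angle between amber_bottle's own z axis and vertical above 0.3 rad).
It fails at once if the beaker is shifted more than 15 mm or tipped (distance of beaker from where it was at the start of the episode above 0.015 m or angle between beaker's own z axis and vertical above 0.3 rad).
It also fails if it takes over 125 s, if anything falls off the work surface, if the arm or the gripper's body presses on something with over 40 N, if the wrist force passes 120 N, or if a joint passes its speed limit or range.

ROBOT

A 6-joint arm with a two-finger parallel gripper is mounted at the origin on the work surface. World frame = base frame: x ahead of the robot, y to its left, z up, the work surface at z = 0. Lengths are in m, angles in rad, forces in N, time in s.
With the tool pointing down it reaches from about 0.275 to 0.875 m from the base axis. Payload 12.5 kg.
Tool frame: the origin (TCP) lies on the centre line of the jaws, within the pads' length; the fingertips stand r.finger_overhang ahead of it and the grasp point (between the pads) lies 3 mm ahead of it (r.finger_overhang is the distance from the TCP to the fingertips, in m); z points along the fingers, y is the line along which they close (so a half turn about z gives the same grasp; the last joint's range is limited). The gripper opens to 85 mm and grips with 20 to 120 N. Pads are 22 mm wide; open, the fingers measure 114 mm over their backs; the gripper's body (76 mm by 85 mm) begins 54 mm behind the grasp point. The pads swing forward as they close: fully open they stand 13 mm farther back than shut.
Start: joints at [-1.247, 0.351, 1.652, -0, 1.139, -0.085], TCP at [0.219, -0.505, 0.216] pointing down, gripper open.
Joint ranges: [-2.75, 2.75], [-0.79, 2.1], [0.01, 2.65], [-1.57, 4.71], [0.07, 3.14], [-2.87, 2.87]. Speed limits (rad/s): [2.22, 2.22, 2.79, 3.14, 3.14, 3.14].

INTERFACE

Orientations are given as a unit quaternion [x, y, z, w].
In Python, from cell import r, optics gives the robot as it stands. The module is installed in compiled form; this text tells all that it offers. Calls block until the motion is done:
- r.move_to(position, orientation): joint-space move of the TCP to a pose.
- r.move_linear(position, rot=None, vel=0.15): straight line of the TCP; rot=None keeps the orientation; vel is the mean speed in m/s.
- r.set_joints(angles): joint-space move.
- r.set_gripper(opening, squeeze=None): opening from 0.0 (shut) to 1.0 (fully open); squeeze is the grip in N (None keeps the last); returns when the fingers have stopped.
- r.sleep(seconds).
- r.inverse_kinematics(position, orientation): joint angles nearest the present ones, or None.
- optics.get_image(name): name is "scene" or "top"; returns a dict with "pixels" (384x512x3 uint8, red, green, blue), "depth" (384x512 float32, m along the optical axis (not along the pixel's ray), 0 where there is no reading), "fx", "fy", "cx", "cy" (pixels), "camera_from_world" (4x4, takes a point from world to camera coordinates). Camera axes: x right, y down, z forward; pixel columns grow to the right and rows downward; lengths in m; the calibration is good to about 2 mm. A picture is of the moment at which its call begins.
A pose or a line that the arm cannot do raises r.PlanningError and nothing moves.
- r.hand_in(): hands the job in; it is judged then, once.
Readings, each from a call of its own:
- r.current_t(): time.
- r.current_q(): joint angles.
- r.current_qvel(): joint speeds.
- r.current_effort(): joint torques, N m.
- r.current_tool_pos(): TCP position.
- r.current_ee_rot(): TCP orientation.
- r.current_contact_force(): force on the tool from outside, world axes, zero at the start.
- r.current_torque(): the same for the moment, N m.
- r.current_opening(): opening from 0.0 (shut) to 1.0 (fully open).
- r.current_finger_force(): force on a finger pad.
Only numpy, scipy, OpenCV 4.12 (cv2) and the standard library are available. Lean on these libraries where they do the work, as an engineer would, in place of code of your own. Each camera call takes 0.05 s, during which the arm holds its last target. There are 200 camera calls.

## Working session

There is one attempt and no reset: what is moved stays moved. The work goes in short steps, each a Python script; the robot and the scene stay as the last script left them, time stands still between calls to the robot, and variables do not carry over. Pictures are saved under pics/ and viewed, at most 14 in all, crops included, and the job is handed in when it is done.

```bash
mkdir -p pics; python3 - <<'E'
from cell import r, optics
import cv2,numpy as np
for n in("scene","top"):
    d=optics.get_image(n); np.savez(f"pics/{n}0.npz",**d)
    cv2.imwrite(f"pics/{n}0.png",cv2.resize(d["pixels"][:,:,::-1],(800,600),interpolation=cv2.INTER_CUBIC))
    print(n,d["fx"],d["cx"],d["cy"],np.round(d["camera_from_world"],3).tolist(),(d["depth"]>0).mean())
print(r.finger_overhang,r.current_ee_rot(),r.current_t())
E
```

```text
scene 443.0516558410924 257.6740726379992 187.69749136101802 [[-0.411, 0.912, -0.013, 0.213], [0.673, 0.294, -0.678, -0.329], [-0.615, -0.287, -0.735, 1.639], [0.0, 0.0, 0.0, 1.0]] 0.9959309895833334
top 409.124371799516 256.6345496097523 194.80931926661592 [[0.017, -1.0, 0.003, -0.038], [-0.995, -0.017, -0.093, 0.517], [0.093, -0.001, -0.996, 1.543], [0.0, 0.0, 0.0, 1.0]] 0.9960378011067709
0.022 [ 9.79187639e-01  2.02956398e-01 -7.41492911e-05 -5.13271880e-04] 0.1
```

View pics/top0.png

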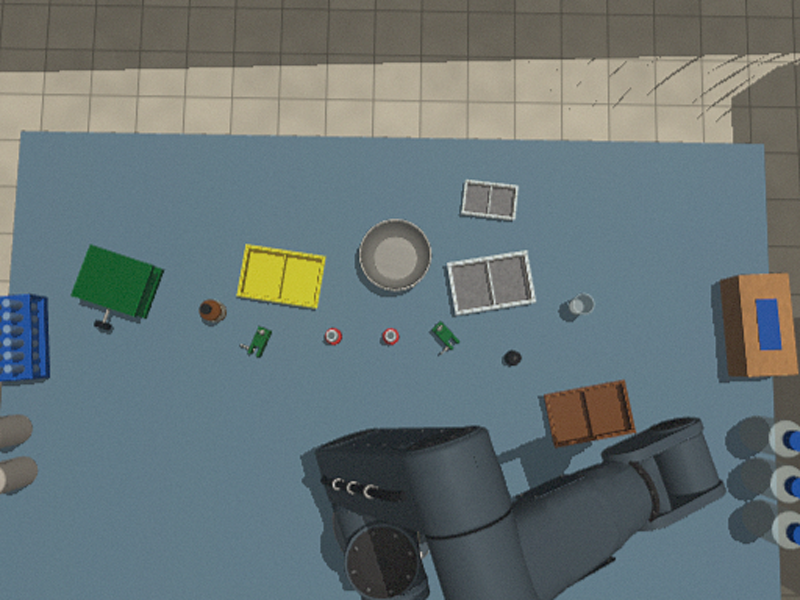

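View pics/scene0.png

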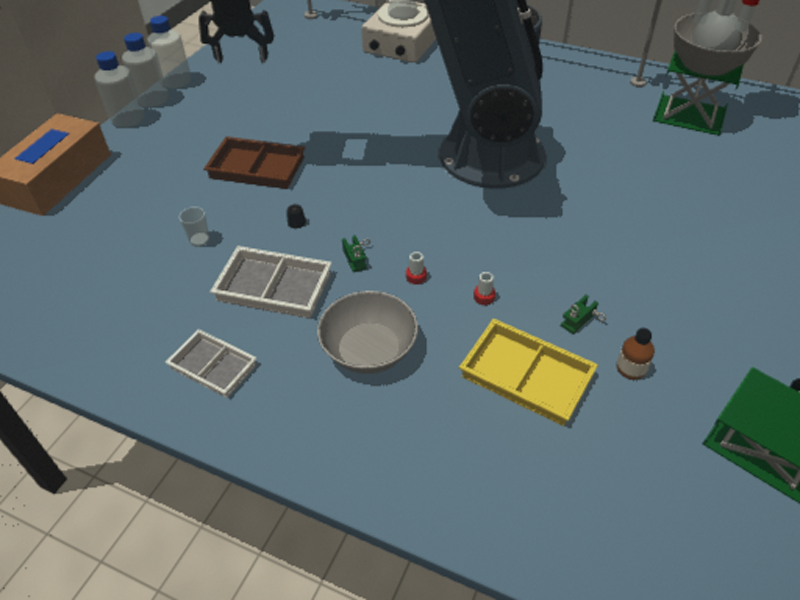

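Top view (800x600 pixels): there are three candidate trays, at (490,282) large white, (489,200) small white and (588,412) brown. The large white one is not brown and is the larger of the two whites, so it is the glass_tray. The boss heads are at (259,342) and (445,338), the adaptors at (333,337) and (391,337), and the bung at (512,358). The bowl is at (395,256), the yellow tray at (281,277), the bottle at (212,311) and the beaker at (577,306). The scene view agrees. Next I measure positions and make the confirming crop.

```bash
cat > vis.py <<'E'
import cv2,numpy as np
def cast(d,uv,z):
    T=d["camera_from_world"];R,t=T[:3,:3],T[:3,3];uv=np.atleast_2d(uv).astype(float)
    ray=np.c_[(uv[:,0]-d["cx"])/d["fx"],(uv[:,1]-d["cy"])/d["fy"],np.ones(len(uv))]@R
    c=-R.T@t; return (c+ray*((z-c[2])/ray[:,2])[:,None])[:,:2]
def cloud(d):
    v,u=np.mgrid[:384,:512];z=d["depth"].astype(float);T=d["camera_from_world"]
    p=np.stack([(u-d["cx"])/d["fx"]*z,(v-d["cy"])/d["fy"]*z,z],-1)
    return (p-T[:3,3])@T[:3,:3]
def mask(d,kind):
    h=cv2.cvtColor(d["pixels"],cv2.COLOR_RGB2HSV).astype(int);H,S,V=h[...,0],h[...,1],h[...,2]
    return {"green":(abs(H-65)<20)&(S>110)&(V>30),"red":((H<6)|(H>172))&(S>140)&(V>90),
     "yellow":(abs(H-28)<6)&(S>130),"white":(S<45)&(V>150),"dark":V<50,"steel":(S<60)&(V>90)}[kind]
def blobs(d,kind,lo,hi,zr=(0.005,0.2)):
    P=cloud(d);m=mask(d,kind)&(P[...,2]>zr[0])&(P[...,2]<zr[1])&(P[...,0]>.25)&(P[...,0]<.9)&(abs(P[...,1])<.6)
    n,L,st,c=cv2.connectedComponentsWithStats(m.astype(np.uint8))
    return [(L==i) for i in range(1,n) if lo<=st[i,4]<=hi],P
E
python3 - <<'E'
from vis import *
for n in("top","scene"):
    d=dict(np.load(f"pics/{n}0.npz"))
    for k,lo,hi,zp in(("green",30,900,.034),("red",15,500,.019),("yellow",500,9000,.03),("white",100,9000,.03),("dark",25,400,.038)):
        B,P=blobs(d,k,lo,hi)
        for m in B:
            ys,xs=np.nonzero(m);p=P[m]
            w=cast(d,np.c_[xs,ys],zp)
            rc=cv2.minAreaRect((w*1000).astype(np.float32))
            print(n,k,m.sum(),"px",xs.mean().round(),ys.mean().round(),"rect",np.round(rc[0],1),np.round(rc[1],1),round(rc[2],1),"cloud",(p.mean(0)*1000).round(),"z",(np.percentile(p[:,2],[5,50,95])*1000).round(1))
t=dict(np.load("pics/top0.npz"))["pixels"][:,:,::-1]
cv2.imwrite("pics/crop.png",cv2.resize(t[105:295,120:400],(800,543),interpolation=cv2.INTER_CUBIC))
E
```

```text
top green 264 px 93.0 180.0 rect [552.6 587.8] [ 62.8 118.9] 88.7 cloud [558. 587.  58.] z [ 6.8 73.4 80.7]
top green 104 px 285.0 214.0 rect [ 444.8 -136.9] [64.2 29.6] 45.8 cloud [ 446. -136.   33.] z [19.4 33.9 39.7]
top green 111 px 166.0 218.0 rect [422.  312.9] [33.5 66.3] 68.8 cloud [423. 314.  33.] z [15.1 34.1 40.8]
top red 23 px 215.0 215.0 rect [440.  130.7] [34.6 26.8] 1.6 cloud [439. 128.  19.] z [14.5 18.8 24.6]
top red 27 px 250.0 215.0 rect [442.2  -3.1] [34.4 34.4] 1.0 cloud [440.  -5.  20.] z [13.6 20.7 25.6]
top yellow 1136 px 179.0 176.0 rect [583.5 267.3] [198.6 129.2] 82.2 cloud [586. 273.  16.] z [ 5.3 10.2 34.9]
top white 166 px 313.0 127.0 rect [ 785.2 -243.8] [132.7  87. ] 84.0 cloud [ 786. -245.   21.] z [15.  21.3 26.9]
top white 179 px 254.0 162.0 rect [643.4 -15.8] [99.6 75.8] 71.2 cloud [648. -15.   8.] z [ 5.3  7.6 12.4]
top white 388 px 314.0 180.0 rect [ 578.  -248.1] [130.3 198.9] 9.8 cloud [ 580. -248.   30.] z [23.8 30.4 36.8]
top dark 28 px 131.0 198.0 rect [498.1 445. ] [19.3 18.9] 2.6 cloud [493. 427.  98.] z [ 86.6  98.3 103.9]
top dark 54 px 
[... 947 characters left out ...]
249.   29.] z [24.9 29.2 32.6]
scene white 281 px 136.0 231.0 rect [ 793.5 -240.7] [132.   85.9] 84.7 cloud [ 790. -243.   20.] z [15.9 19.7 22.4]
scene dark 47 px 140.0 101.0 rect [ 307.4 -555.9] [68.  15.5] 10.8 cloud [ 285. -579.   15.] z [ 5.9 14.7 23.4]
scene dark 189 px 161.0 114.0 rect [ 346.7 -446.8] [ 49.8 189.7] 23.3 cloud [ 319. -467.   13.] z [ 6.  12.6 20.5]
scene dark 117 px 189.0 138.0 rect [ 414.2 -291.6] [65.7 31.7] 36.8 cloud [ 403. -301.   26.] z [ 7.5 27.1 39.2]
scene dark 36 px 373.0 204.0 rect [452.4 324. ] [16.2 48.2] 51.1 cloud [431. 323.  16.] z [ 5.6 13.6 27.9]
scene dark 78 px 412.0 215.0 rect [449.5 430.4] [23.2 35. ] 82.6 cloud [501. 427.  94.] z [84.  95.6 99.3]
```

View pics/crop.png

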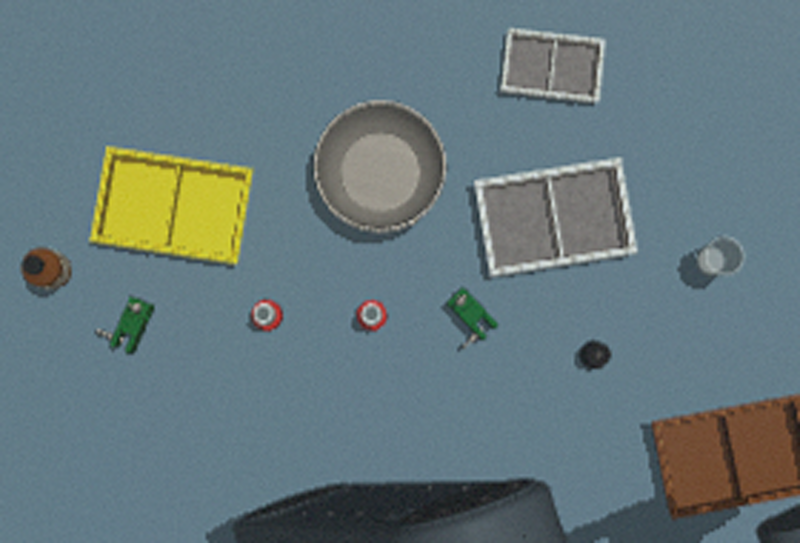

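The crop confirms the choice: the large white tray with grey felt is at crop (556,218), the small white one at (553,65) and the brown one at (740,455). Each boss head's upright screw is at its upper end and its level screw at its lower end. Next I refine the positions of the small parts.

```bash
python3 - <<'E'
from vis import *
D={n:dict(np.load(f"pics/{n}0.npz")) for n in("top","scene")}
for n,d in D.items():
    P=cloud(d);hsv=cv2.cvtColor(d["pixels"],cv2.COLOR_RGB2HSV).astype(int)
    bench=(abs(hsv[...,0]-103)<10)&(hsv[...,1]>60)
    def sel(c,rad,zr,m): return m&(np.hypot(P[...,0]-c[0],P[...,1]-c[1])<rad)&(P[...,2]>zr[0])&(P[...,2]<zr[1])
    for c in((.445,-.137),(.422,.313)):
        m=sel(c,.05,(.027,.043),mask(d,"green"));ys,xs=np.nonzero(m);w=cast(d,np.c_[xs,ys],.034)*1000
        rc=cv2.minAreaRect(w.astype(np.float32));print(n,"boss",len(xs),np.round(rc[0],1),np.round(rc[1],1),round(rc[2],1))
    for name,c,zs in(("ad",(.442,.131),((.007,.03,.019),(.048,.075,.058))),("ad",(.442,-.004),((.007,.03,.019),(.048,.075,.058))),("bung",(.393,-.299),((.028,.055,.038),))):
        for lo,hi,z in zs:
            m=sel(c,.035,(lo,hi),~bench);ys,xs=np.nonzero(m)
            if len(xs)<4: continue
            w=(cast(d,np.c_[xs,ys],z)*1000).astype(np.float32)
            cc,rr=cv2.minEnclosingCircle(w);print(n,name,z,len(xs),"circ",np.round(cc,1),round(rr,1),"mean",w.mean(0).round(1))
    m=sel((.64,-.02),.11,(.048,.065),~bench);ys,xs=np.nonzero(m);w=(cast(d,np.c_[xs,ys],.056)*1000).astype(np.float32)
    cc,rr=cv2.minEnclosingCircle(w);print(n,"bowl",np.round(cc,1),round(rr,1))
    print("cam",(-d["camera_from_world"][:3,:3].T@d["camera_from_world"][:3,3]).round(2))
E
```

```text
top boss 93 [ 445.8 -137.8] [64.2 26.9] 45.8
top boss 96 [422.8 315. ] [29.1 66.3] 68.8
top ad 0.019 43 circ [438.1 138. ] 21.0 mean [437.8 135.5]
top ad 0.058 42 circ [439.9 136.2] 13.5 mean [439.7 136.8]
top ad 0.019 40 circ [442.3  -3.1] 19.7 mean [440.9  -3.5]
top ad 0.058 39 circ [442.3  -3.3] 12.7 mean [442.3  -3.3]
top bung 0.038 61 circ [ 394.  -302.1] 17.0 mean [ 394.2 -302.9]
top bowl [638.1 -11.3] 87.7
cam [ 0.37 -0.03  1.58]
scene boss 104 [ 451.6 -138.1] [71.9 30. ] 45.3
scene boss 124 [427.2 314. ] [29.4 70.7] 71.0
scene ad 0.019 100 circ [447.2 136.4] 22.4 mean [451.4 136.8]
scene ad 0.058 66 circ [445.3 135.1] 16.8 mean [444.6 135.3]
scene ad 0.019 91 circ [451.6  -5.3] 24.5 mean [453.1  -2.7]
scene ad 0.058 62 circ [446.3  -6.3] 16.7 mean [446.3  -5.1]
scene bung 0.038 70 circ [ 401.7 -305. ] 21.4 mean [ 399.8 -303.4]
scene bowl [638.3 -13.8] 88.5
cam [1.32 0.37 0.98]
```

```bash
cat > mv.py <<'E'
from cell import r, optics
import numpy as np
from scipy.spatial.transform import Rotation as Ro
UP=.19
def quat(a): return (Ro.from_euler("z",a)*Ro.from_euler("x",np.pi)).as_quat()
def rot2(a,p): c,s=np.cos(a),np.sin(a);return np.array([c*p[0]-s*p[1],s*p[0]+c*p[1]])
def choose(p,ga,q,pa):
    """pairs (grasp yaw, place yaw); tool half turn about z allowed for the grasp, pa lists the allowed place yaws"""
    best=None
    for k in(0,np.pi):
        for b in pa:
            s=[r.inverse_kinematics([*xy,UP],quat(a+k)) for xy,a in((p,ga),(q,b))]
            if any(x is None for x in s): continue
            c=max(abs(x[5]) for x in s)+.3*abs(s[0][5]-s[1][5])
            if best is None or c<best[0]: best=(c,ga+k,b+k)
    print("choice",np.round(best,2)); return best[1:]
def pick(p,a,z,op,squeeze):
    r.set_gripper(op,squeeze); r.move_to([*p,UP],quat(a))
    r.move_linear([*p,z+.03],vel=.2); r.move_linear([*p,z],vel=.06)
    r.set_gripper(0.0,squeeze); o=r.current_opening(); f=r.current_finger_force()
    r.move_linear([*p,UP],vel=.15)
    print("grip",o,f,"after lift",r.current_opening(),r.current_finger_force(),np.round(r.current_contact_force(),1),r.current_t())
def place(q,b,z,op):
    r.move_to([*q,UP],quat(b)); r.move_linear([*q,z+.025],vel=.15); r.move_linear([*q,z],vel=.03)
    print("set force",np.round(r.current_contact_force(),1)); r.set_gripper(op); r.sleep(.2)
    r.move_linear([*q,z+.05],vel=.08); r.move_linear([*q,UP],vel=.25); print("t",r.current_t())
E
python3 - <<'E'
from mv import *
p=np.array([.3945,-.3025]);q=np.array([.638,-.0125])
a,b=choose(p,0.,q,[0.]); pick(p,a,.024,.8,40); place(q,b,.040,.75)
ty=np.radians(-7.8);p=np.array([.4245,.3145]);ya=np.radians(-20.5);off=.002
T=np.array([.5835,.2673])
p=p+rot2(ya,[off,0]); c=T+rot2(ty,[0,.047])
res=choose(p,ya,c,[ty+np.pi/2,ty-np.pi/2]); print(c,p)
pick(p,res[0],.027,.65,70)
for n in("top","scene"):
    d=optics.get_image(n); np.savez(f"pics/{n}1.npz",**d)
import cv2
cv2.imwrite("pics/s1.png",cv2.resize(d["pixels"][60:300,80:400,::-1],(800,600),interpolation=cv2.INTER_CUBIC))
E
```

```text
choice [1.67 0.   0.  ]
grip -4.9079874203240006e-05 0.0 after lift -0.00044353633424282067 0.0 [-0.4  0.7  0.4] 4.8583
set force [0.5 0.1 0.1]
t 10.3833
choice [1.03 2.78 1.43]
[0.58987863 0.31386515] [0.42637334 0.31379959]
grip -0.00030984093655833287 0.0 after lift 0.0012843993417230894 0.0 [ 0.4 -0.2 -0.2] 15.7583
```

View pics/s1.png

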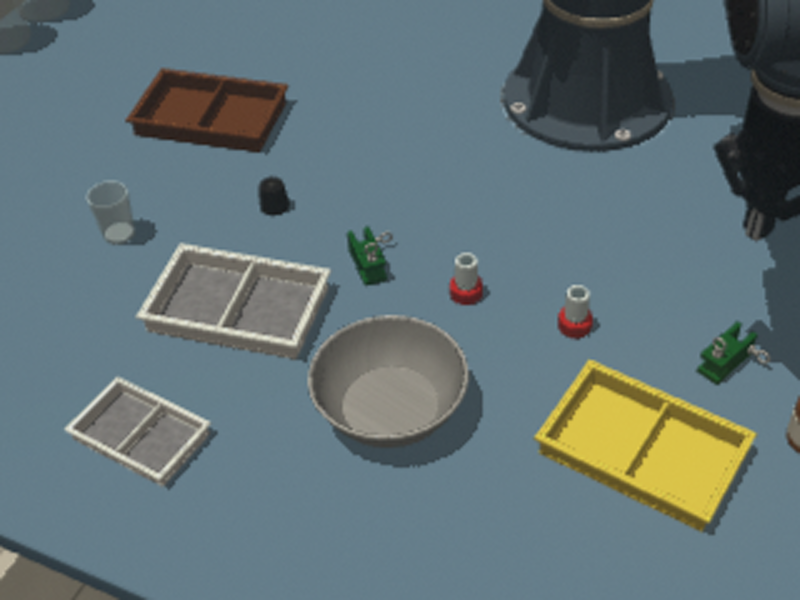

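The picture shows the bung still at (272,195) and the boss head at (728,352), untouched, with the shut gripper at (757,220). Both grasps closed on nothing. I'll lower it again, open, and compare the commanded position with the actual one.

```bash
python3 - <<'E'
from mv import *
import cv2
r.set_gripper(.65); p=r.current_tool_pos(); print(p)
r.move_linear([.4264,.3138,.06],vel=.15); print(r.current_tool_pos(),r.current_ee_rot(),r.current_q(),r.current_opening())
ims=[]
for n in("top","scene"):
    d=optics.get_image(n); np.savez(f"pics/{n}2.npz",**d)
    y,x=(170,110) if n=="top" else (120,300)
    ims.append(cv2.resize(d["pixels"][y:y+130,x:x+110,::-1],(400,473),interpolation=cv2.INTER_CUBIC))
cv2.imwrite("pics/s2.png",np.hstack(ims))
E
```

```text
[0.42636115 0.31378779 0.18998236]
[0.42683332 0.31408405 0.06073648] [1.77948821e-01 9.84039541e-01 4.28766880e-04 4.63711514e-04] [ 5.46508631e-01  5.29988115e-01  1.82500337e+00  3.72502449e-05
  7.85338319e-01 -6.66510730e-01] 0.6473111084354471
```

View pics/s2.png

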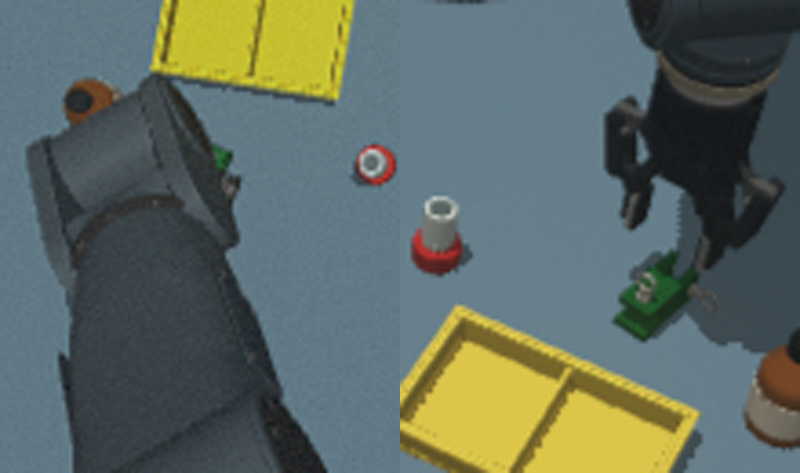

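In the scene half, the fingertips are at composite (632,220) and (705,265), and the boss head is at (655,292). The hand sits clearly nearer the robot than the part. I'll measure the offset from the depth at the tips.

```bash
python3 - <<'E'
from vis import *
d=dict(np.load("pics/scene2.npz"));P=cloud(d)
for u,v in((363.7,180.4),(383.8,192.8)):
    q=P[int(v)-3:int(v)+2,int(u)-1:int(u)+2].reshape(-1,3); print("depth",(np.round(q[np.argsort(q[:,2])][::4]*1000)).tolist(),"cast.045",cast(d,[u,v],.045))
# robot base flange in scene1: cloud in front of base; fixed parts
for n in("scene0","top0","scene1","top1","scene2"):
    e=dict(np.load(f"pics/{n}.npz"));print(n,e["camera_from_world"][:3,3],e["fx"],e["cx"])
e=dict(np.load("pics/scene0.npz"));T=e["camera_from_world"]
for w in((0,0,0),(.219,-.505,.194),(0,0,.05)):
    c=T[:3,:3]@w+T[:3,3];print(w,(c[:2]/c[2]*e["fx"]+[e["cx"],e["cy"]])*800/512)
# base disc: pixels not bench with z .005-.04 near origin
P=cloud(e);m=(P[...,2]>.006)&(P[...,2]<.03)&(np.hypot(P[...,0],P[...,1])<.2);ys,xs=np.nonzero(m)
print(len(xs),P[m].min(0),P[m].max(0))
E
```

```text
depth [[424.0, 283.0, 87.0], [424.0, 282.0, 94.0], [429.0, 280.0, 98.0], [425.0, 275.0, 101.0]] cast.045 [[0.38066301 0.27750915]]
depth [[444.0, 342.0, 83.0], [450.0, 339.0, 92.0], [449.0, 343.0, 96.0], [448.0, 342.0, 103.0]] cast.045 [[0.40546321 0.34242412]]
scene0 [ 0.21328664 -0.32861762  1.63928555] 443.0516558410924 257.6740726379992
top0 [-0.03800082  0.51728623  1.54279184] 409.124371799516 256.6345496097523
scene1 [ 0.21328664 -0.32861762  1.63928555] 443.0516558410924 257.6740726379992
top1 [-0.03800082  0.51728623  1.54279184] 409.124371799516 256.6345496097523
scene2 [ 0.21328664 -0.32861762  1.63928555] 443.0516558410924 257.6740726379992
(0, 0, 0) [492.68641755 154.50252442]
(0.219, -0.505, 0.194) [246.68263973  81.39496511]
(0, 0, 0.05) [494.478894   136.66775708]
945 [-0.08773928 -0.17548471  0.00602796] [0.15111308 0.12505696 0.02988805]
```

The tips read z≈0.08 where about 0.045 was expected from the reported TCP. The xy position agrees to within a finger's thickness, so the tool length is off by some 35 mm. I'll calibrate it by gently touching free bench with shut fingers.

```bash
python3 - <<'E'
from mv import *
import cv2
r.move_linear([.4264,.3138,.15],vel=.25); r.set_gripper(0.0,40)
p=np.array([.36,.22]); r.move_to([*p,.10],quat(2.78)); r.move_linear([*p,.025],vel=.15); r.sleep(.2)
f0=r.current_contact_force()[2]; print(f0); z=.025
while z>-.06:
    z-=.002; r.move_linear([*p,z],vel=.03); f=r.current_contact_force()[2]-f0
    if abs(f)>4: break
print("touch z",z,r.current_tool_pos(),f,r.current_t())
for n in("top","scene"): d=optics.get_image(n); np.savez(f"pics/{n}3.npz",**d)
cv2.imwrite("pics/s3.png",cv2.resize(d["pixels"][100:220,290:450,::-1],(800,600),interpolation=cv2.INTER_CUBIC))
r.move_linear([*p,.10],vel=.2); print(r.current_t())
E
```

```text
-0.7415800184690482
touch z -0.017000000000000008 [ 0.3601327   0.22009359 -0.01560622] 36.970904399888944 25.2833
26.1167
```

View pics/s3.png

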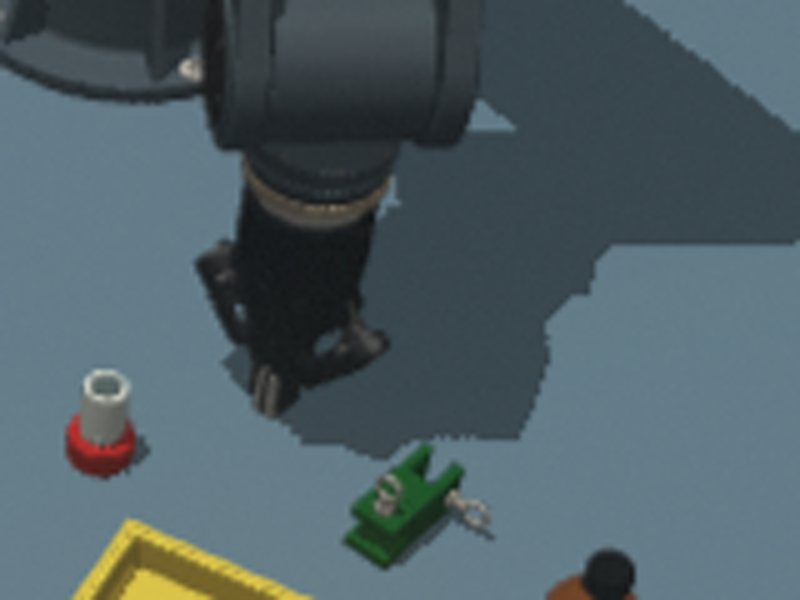

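The shut tips touch the bench at reading z≈-0.0155, where +0.022 was expected. The tips are at picture pixel (268,410). I'll check the xy offset there, apply the -37.5 mm z correction and pick the boss head.

```bash
sed -i 's/^UP=.19/DZ=-.0375\nUP=.16/; s/z+\.03\]/z+DZ+.03]/; s/\[\*p,z\]/[*p,z+DZ]/; s/z+\.025\]/z+DZ+.025]/; s/\[\*q,z\]/[*q,z+DZ]/; s/z+\.05\]/z+DZ+.05]/' mv.py
cat >> mv.py <<'E'
def held(): return r.current_opening()>.1
E
python3 - <<'E'
from mv import *
from vis import *
d=dict(np.load("pics/scene3.npz")); print("tip",cast(d,[290+268/5,100+410/5],.003))
ty=np.radians(-7.8);ya=np.radians(-20.5);T=np.array([.5835,.2673]);off=.002
p=np.array([.4245,.3145])+rot2(ya,[off,0]); c0=T+rot2(ty,[0,.047])
a,b=choose(p,ya,c0,[ty+np.pi/2,ty-np.pi/2]); 
pick(p,a,.027,.65,70)
for n in("top","scene"): d=optics.get_image(n); np.savez(f"pics/{n}4.npz",**d)
cv2.imwrite("pics/s4.png",cv2.resize(d["pixels"][60:300,190:510,::-1],(800,600),interpolation=cv2.INTER_CUBIC))
E
```

```text
tip [[0.3696877  0.21922187]]
choice [1.03 2.78 1.43]
grip 0.3383935903330062 69.55093575641513 after lift 0.3444985849397613 68.9238865301013 [-0.6  0.2 -2.1] 30.4
```

View pics/s4.png

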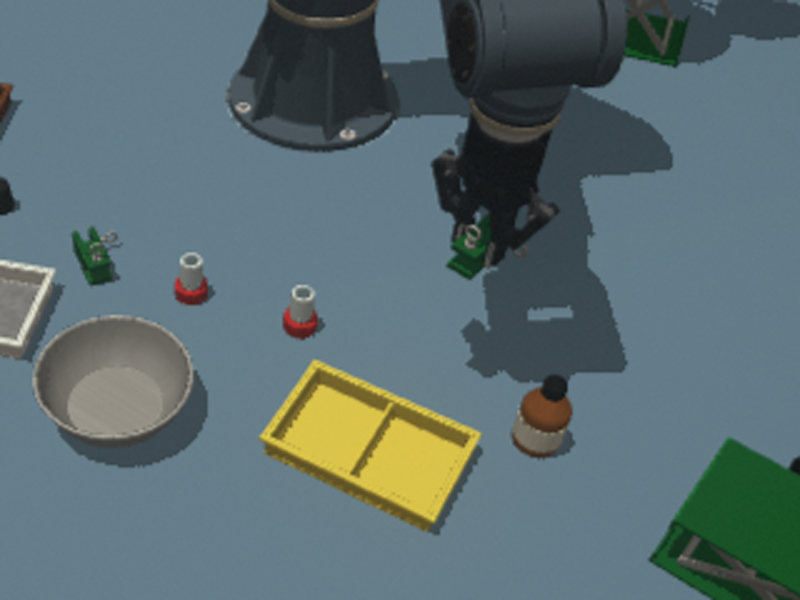

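Boss head 2 is held level at (470,240), with the grip reading 0.34 (about 29 mm). I'll place it, then take the second boss head.

```bash
python3 - <<'E'
from mv import *
import cv2
ty=np.radians(-7.8);T=np.array([.5835,.2673]);off=.002
bo=ty-np.pi/2; place(T+rot2(ty,[0,.047])+rot2(bo,[off,0]),bo+np.pi,.0325,.62)
ya=np.radians(45.5); p=np.array([.447,-.138])+rot2(ya,[off,0]); c0=T+rot2(ty,[0,-.047])
a,b=choose(p,ya,c0,[ty+np.pi/2,ty-np.pi/2]); pick(p,a,.027,.65,70)
if held(): place(c0+rot2(b-(a-ya),[off,0]),b,.0325,.62)
r.move_to([.45,-.15,.2],quat(a))
ims=[]
for n in("top","scene"):
    d=optics.get_image(n); np.savez(f"pics/{n}5.npz",**d)
cv2.imwrite("pics/s5.png",cv2.resize(d["pixels"][120:300,160:400,::-1],(800,600),interpolation=cv2.INTER_CUBIC))
print(r.current_t())
E
```

```text
set force [-0.5 -0.4 -1.7]
t 35.625
choice [0.44 0.79 1.43]
grip 0.34431668156865225 69.69718114851275 after lift 0.33866253823855097 69.04994182434166 [-0.6 -0.4 -2. ] 40.6917
set force [-0.6 -0.6 -0.7]
t 46.125
47.6917
```

View pics/s5.png

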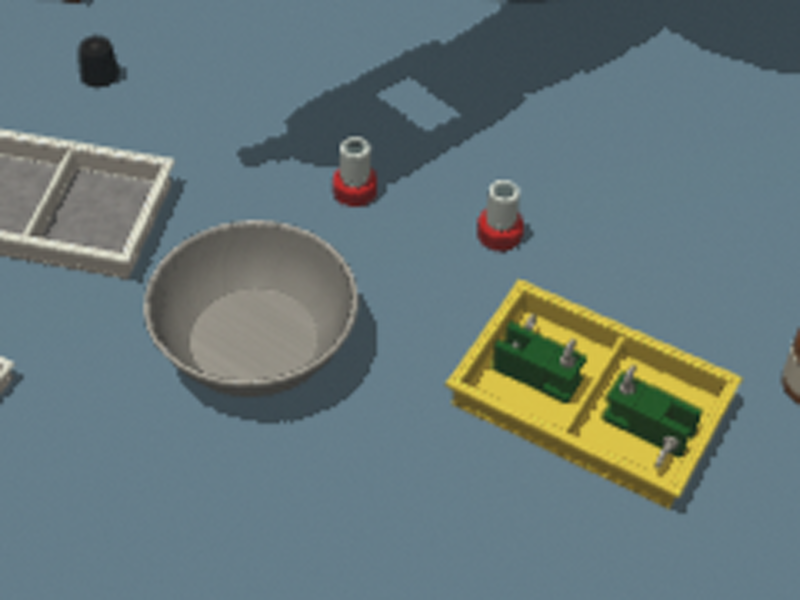

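Both boss heads lie flat in the yellow compartments, at (540,360) and (652,410). Next: the bung, then the first adaptor.

```bash
python3 - <<'E'
from mv import *
p=np.array([.3945,-.3025]);q=np.array([.638,-.0125])
a,b=choose(p,0.,q,[0.,np.pi/2,-np.pi/2]); pick(p,a,.024,.75,40)
if held(): place(q,b,.032,.65)
W=np.radians(9.9);T=np.array([.578,-.249])
p=np.array([.443,-.004]);q=T+rot2(W,[0,-.047])
a,b=choose(p,0.,q,[W,W+np.pi/2,W-np.pi/2]); pick(p,a,.045,.6,30)
if held(): place(q,b,.0500,.5)
p=np.array([.441,.136]);q=T+rot2(W,[0,.047])
a,b=choose(p,0.,q,[W,W+np.pi/2,W-np.pi/2]); pick(p,a,.045,.6,30)
if held(): place(q,b,.0500,.5)
r.move_to([.40,.15,.25],quat(a))
import cv2
for n in("top","scene"): d=optics.get_image(n); np.savez(f"pics/{n}6.npz",**d)
cv2.imwrite("pics/s6.png",cv2.resize(d["pixels"][80:300,100:393,::-1],(800,600),interpolation=cv2.INTER_CUBIC))
print(r.current_t())
E
```

```text
choice [1.1  0.   1.57]
grip 0.425732815997167 39.400233775377274 after lift 0.4289075219657765 39.81313465163112 [-0.2 -0.1 -0.5] 51.8667
set force [ 0.2 -0.   0.2]
t 57.25
choice [1.64 0.   0.17]
grip 0.31296047410786776 29.374610390514135 after lift 0.31413515674123355 29.556791509967297 [-0.1 -0.4 -1.3] 61.7583
set force [ 0.8  0.2 -1.4]
t 66.7583
choice [1.61 3.14 1.74]
grip 0.31815259539679225 29.415311438497156 after lift 0.31687387988133975 29.555946132168174 [-0.6 -0.5 -0.5] 71.8333
set force [-0.3  0.1 -1.1]
t 76.9583
78.55
```

View pics/s6.png

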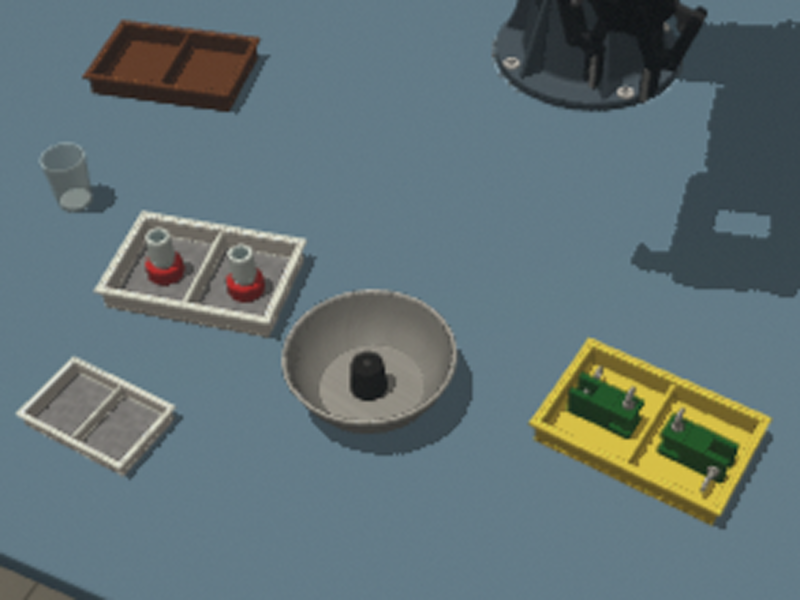

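The adaptors stand upright at (163,258) and (243,275), one to each white compartment. The bung is in the bowl at (368,375) and the boss heads lie flat in the yellow tray. Handing in.

```bash
python3 -c "
from cell import r
r.sleep(.3);print(r.hand_in())"
```

```text
the job is handed in; nothing more can be done
None
```

I handed the job in at about 79 s: the last picture shows both boss heads flat in the yellow tray, both adaptors upright in the large white tray (one part per compartment) and the bung in the bowl; the first two grasps closed on nothing because the reported tool height was about 37 mm off, which I corrected after a bench touch that read 37 N.

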